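Feed ring cores through the gate of a loading tray

TASK

With the fingertips, sweep the three dark ring cores across the loading tray, one at a time, through the narrow gate between the blue rails, until all three lie flat in the sunken slot one behind the other. Only push the cores: keep them on the tray and do not lift or overturn them. Leave the wound coil and the coil former on the tray's ledges, the glue bottle and the solder reel where they stand.

Things in the scene. Friction and masses are not known exactly. Their poses are not given: they have to be found in the camera images.
- tray: fixed loading tray, white deck with blue rails, 290 (x) x 170 (y) x 17 mm. Origin: centre of its underside, on the worktop; x points from feed area to slot, z up. In its frame, mm: deck z = 12, all rails 5 mm above it (top z = 17). Feed area x -136 to -50, y -71 to 71, railed on 3 sides; two straight funnel rails lead from about (-50, +-67) to the gate. Fingertips at z 19 to 23 clear all rails.
- gate (a point): middle of the gate, at deck height, at x = 15, y = 0, z = 12 mm of the tray: the opening between the blue rails, 35 mm wide in y. Past it a lane of the same width, between rails 8 mm thick, stays at deck height to the step at x = 30.
- slot_start (a point): middle of the step, on the slot's floor, at x = 30, y = 0, z = 9 mm of the tray. Here the lane drops 3 mm into the slot, 35 mm wide; a core pushed wholly past the step drops in by itself (top then z = 27) and one pushed in behind it pushes it along.
- slot_end (a point): middle of the end stop's face, on the slot's floor, at x = 130, y = 0, z = 9 mm of the tray: the slot is 100 mm long, room for three cores in a row and 10 mm to spare. White ledges at deck height lie outside the rails on both sides of it.
- core_a: dark grey ferrite ring core lying flat on the tray, 30 mm outside diameter, 16 mm hole, 18 mm tall, about 45 g; loose. Origin at the centre of its underside, z up.
- core_b: dark grey ferrite ring core lying flat on the tray, 30 mm outside diameter, 16 mm hole, 18 mm tall, about 45 g; loose. Origin at the centre of its underside, z up.
- core_c: dark grey ferrite ring core lying flat on the tray, 30 mm outside diameter, 16 mm hole, 18 mm tall, about 45 g; loose. Origin at the centre of its underside, z up.
- wound_coil: yellow wound toroid coil lying on the tray's ledge on the +y side of the slot, about 30 x 34 x 9 mm, loose, not to be moved. Origin near the centre of its underside.
- coil_former: cream coil former standing on the tray's ledge on the -y side of the slot, 22 x 27 x 32 mm, loose, not to be moved. Origin at the centre of its underside.
- glue_bottle: white glue bottle with red cap, 32 mm diameter, 87 mm tall, standing on the worktop to the right of the tray, loose, not to be moved. Origin at the centre of its underside.
- solder_reel: reel of solder with blue flanges, 54 mm diameter, 36 mm tall, standing on the worktop to the right of the tray, loose, not to be moved. Origin at the centre of its underside.
There are look-alikes about, which are no part of the job. Leave any orange look-alike of the core_c alone.

How it is judged:
On the way, in this order (a step that is already met when the one before it is completed fails the run):
1. one core, alone, has gone through the gate and lies in the slot (((x of core_a in the frame of tray between 0.041 and 0.12 m and y of core_a in the frame of tray between -0.006 and 0.006 m and z of core_a in the frame of tray below 0.0105 m) or (x of core_b in the frame of tray between 0.041 and 0.12 m and y of core_b in the frame of tray between -0.006 and 0.006 m and z of core_b in the frame of tray below 0.0105 m) or (x of core_c in the frame of tray between 0.041 and 0.12 m and y of core_c in the frame of tray between -0.006 and 0.006 m and z of core_c in the frame of tray below 0.0105 m))), for 0.2 s.
2. a second core has followed and lies in the slot with the first ((((x of core_a in the frame of tray between 0.041 and 0.12 m and y of core_a in the frame of tray between -0.006 and 0.006 m and z of core_a in the frame of tray below 0.0105 m) and (x of core_b in the frame of tray between 0.041 and 0.12 m and y of core_b in the frame of tray between -0.006 and 0.006 m and z of core_b in the frame of tray below 0.0105 m)) or ((x of core_a in the frame of tray between 0.041 and 0.12 m and y of core_a in the frame of tray between -0.006 and 0.006 m and z of core_a in the frame of tray below 0.0105 m) and (x of core_c in the frame of tray between 0.041 and 0.12 m and y of core_c in the frame of tray between -0.006 and 0.006 m and z of core_c in the frame of tray below 0.0105 m)) or ((x of core_b in the frame of tray between 0.041 and 0.12 m and y of core_b in the frame of tray between -0.006 and 0.006 m and z of core_b in the frame of tray below 0.0105 m) and (x of core_c in the frame of tray between 0.041 and 0.12 m and y of core_c in the frame of tray between -0.006 and 0.006 m and z of core_c in the frame of tray below 0.0105 m)))), for 0.2 s.
3. all three cores lie in the slot (x of core_a in the frame of tray between 0.041 and 0.12 m and y of core_a in the frame of tray between -0.006 and 0.006 m and z of each of core_a, core_b, core_c in the frame of tray below 0.0105 m and x of core_b in the frame of tray between 0.041 and 0.12 m and y of core_b in the frame of tray between -0.006 and 0.006 m and x of core_c in the frame of tray between 0.041 and 0.12 m and y of core_c in the frame of tray between -0.006 and 0.006 m), for 0.2 s.
At the end, for the whole second after the job is handed in: All three cores lie flat on the slot's sunken floor (underside within 1.5 mm of it, centres within 6 mm of the slot's centre line and between the step and the end stop), at rest; wound coil, coil former, glue bottle and solder reel are within 12 mm of where they stood (all of step 3 and linear speed of each of core_a, core_b, core_c below 0.01 m/s and distance of each of wound_coil, coil_former, glue_bottle, solder_reel from where it was at the start of the episode below 0.012 m); the robot touches nothing.
It fails at once if a core is lifted: its underside centre more than 8 mm above the deck (z of any of core_a, core_b, core_c in the frame of tray above 0.02 m).
It fails at once if a core leaves the tray (z of any of core_a, core_b, core_c in the frame of tray below 0.005 m).
It fails at once if a core is tipped over (more than 0.7 rad) (angle between any of core_a, core_b, core_c's own z axis and vertical above 0.7 rad).
It fails at once if the wound coil, coil former, glue bottle or solder reel is moved more than 12 mm (distance of any of wound_coil, coil_former, glue_bottle, solder_reel from where it was at the start of the episode above 0.012 m).
It also fails if it takes over 48 s, if anything falls off the work surface, if the arm or the gripper's body presses on something with over 40 N, if the wrist force passes 120 N, or if a joint passes its speed limit or range.

ROBOT

A 7-joint arm with a two-finger parallel gripper is mounted at the origin on a cart in front of the work surface, level with it; the furniture and walls round the work are solid. World frame = base frame: x ahead of the robot, y to its left, z up, the work surface at z = 0. Lengths are in m, angles in rad, forces in N, time in s.
With the tool pointing down it reaches from about 0.4 to 0.875 m from the base axis. Payload 6.5 kg.
Tool frame: the origin (TCP) lies midway between the tips of the shut fingers; the grasp point (between the pads) lies 19 mm behind it; x points along the fingers, y is the direction in which the jaws open and shut, and the axes are right-handed (so a half turn about x gives the same grasp; the last joint's range is limited). The gripper opens to 85 mm and grips with 20 to 120 N. Pads are 22 mm wide; open, the fingers measure 114 mm over their backs; the gripper's body (76 mm by 85 mm) begins 54 mm behind the grasp point. The pads swing forward as they close: fully open they stand 13 mm farther back than shut.
Start: joints at [1.283, 0.536, -0.004, 1.538, 0.003, 1.067, -0.071], TCP at [0.143, -0.634, 0.231] pointing down, gripper open.
Joint ranges: [-2.7, 2.7], [-0.37, 2.16], [-1.27, 1.26], [0.24, 2.4], [-1.31, 4.45], [0.19, 1.91], [-2.76, 2.76]. Speed limits (rad/s): [2.39, 2.39, 3.14, 3.14, 3.14, 3.14, 3.14].

INTERFACE

Orientations are given as a rotation vector (axis times angle).
In Python, from cell import robot gives the robot as it stands.
- The arm moves only by the shell command python3 -m jog 'ROWS' [OPENING] [FORCE]. ROWS is JSON, a list of rows, each an object of numbers: "tx", "ty", "tz": the shift along the tool's x, y, z in m; "twist": the turn about the tool's x in degrees. A call has 1 to 8 rows; each row is the pose to reach, as a shift and turn from the pose commanded when the call began, along the tool's axes at that moment; what a row does not reach only later rows make up. A row lasts 1/8 s, in which the tool goes at most 62.5 mm and 10.7 degrees, less where a joint would pass 70% of its speed; a pose out of reach is approached as far as the arm can. A call with a gripper value outside its range is refused whole. OPENING is the opening, from 0 (shut) to 1 (fully open), set as the call begins (- or left out, the last holds). The fingers move at their own pace and stop on an object; FORCE is the grip in N (left out, the last holds). Time passes only in rows, so rows that repeat a pose let the fingers close. It gives the time, the measured TCP pose, the force and the opening at its end, in the units of the state.
- robot.state(): the state, without advancing time (a new reading comes with each control period).
- robot.capture(name): name is "scene" or "top" or "wrist"; returns the picture (420x560x3 uint8, red, green, blue); there is no depth.
- robot.calibration(name): a dict with "mtx" (3x3 intrinsics, pixels), "R" (3x3) and "t" (3): a world point X has camera coordinates R X + t. Camera axes: x right, y down, z forward; pixel columns grow to the right and rows downward; lengths in m; the calibration is good to about 2 mm. A picture is of the moment at which its call begins: read the wrist's pose just before it. calibration takes no time and is no camera call; for the wrist camera it gives the pose at the moment of the call.
- robot.finish_job(): hands the job in, once; it reports no verdict.
The state is a dict: "t": time; "joints": joint angles; "qd": joint speeds; "effort": joint torques, N m; "position": TCP position; "eef_rot": TCP orientation; "contact_force": force on the tool from outside, world axes, zero at the start; "torque": the same for the moment, N m; "gripper_width": opening from 0.0 (shut) to 1.0 (fully open).
Only numpy, scipy, OpenCV 4.12 (cv2) and the standard library are available. Lean on these libraries where they do the work, as an engineer would, in place of code of your own. Each camera call takes 0.05 s, during which the arm holds its last target. There are 200 camera calls.

## Working session

There is one attempt and no reset: what is moved stays moved. The work goes in short steps, Python scripts to look and compute and a shell command to move; the robot and the scene stay as the last step left them, time stands still between calls to the robot, and variables do not carry over. Pictures are saved under pics/ and viewed, about 8 in all and at most 12, crops included, and the job is handed in when it is done.

```bash
mkdir -p pics; ls
cat > h.py <<'E'
from cell import robot
import numpy as np, cv2
def snap(n,f):
    c=robot.calibration(n); im=robot.capture(n); cv2.imwrite('pics/'+f,im[:,:,::-1]); return im,c
def ray(c,px,z):
    K=np.array(c['mtx']);R=np.array(c['R']);t=np.array(c['t'])
    o=-R.T@t; d=R.T@np.linalg.inv(K)@np.array([px[0],px[1],1.]); return o+d*(z-o[2])/d[2]
def proj(c,X):
    p=np.array(c['mtx'])@(np.array(c['R'])@np.array(X)+np.array(c['t'])); return p[:2]/p[2]
E
python3 - <<'E'
from h import *
im,c=snap('top','top0.png'); im2,c2=snap('scene','scene0.png')
s=robot.state(); print(s['t'],s['position'],s['eef_rot'],s['gripper_width'])
for k in (c,c2): print((-np.array(k['R']).T@np.array(k['t'])).round(3))
E
```

```text
pics
0.1 [ 0.1428475  -0.63354598  0.23048769] [ 2.10449977  0.2360453  -2.10507742] 0.9996037017228515
[ 0.351 -0.355  1.054]
[0.089 0.04  0.688]
```

View pics/top0.png

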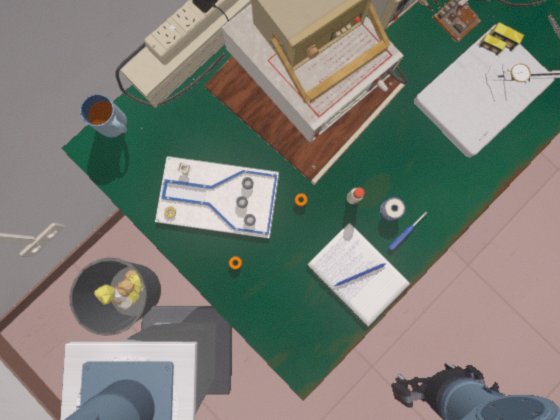

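View pics/scene0.png

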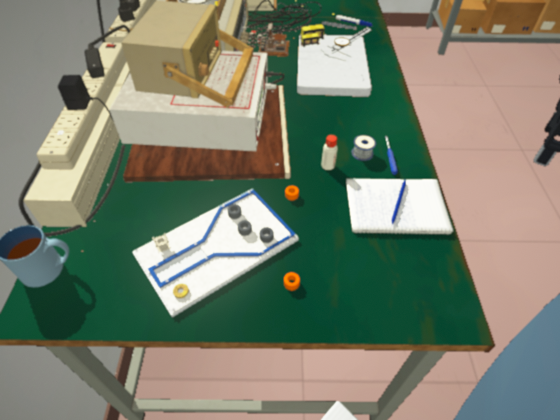

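The dark cores are at about (248,184), (242,202) and (250,220) in the top view, inside the funnel and feed area. The look-alikes are orange rings at (301,200) and (235,263), both off the tray, so I will leave them alone. Next I measure the tray.

```bash
cat > meas.py <<'E'
from h import *
def tray(im,c):
    h=cv2.cvtColor(im,cv2.COLOR_RGB2HSV)
    m=(~((h[...,0]>50)&(h[...,0]<98)&(h[...,1]>90))&(h[...,2]>60)).astype(np.uint8)
    g=im.astype(int)
    m=((g.min(2)>110)|((h[...,0]>100)&(h[...,0]<130)&(h[...,1]>80)&(h[...,2]>60))).astype(np.uint8)
    m=cv2.morphologyEx(m,cv2.MORPH_CLOSE,np.ones((5,5)))
    return m
def cores(im,T):
    pass
E
python3 - <<'E'
from meas import *
im=cv2.imread('pics/top0.png')[:,:,::-1].copy(); c=robot.calibration('top')
m=tray(im,c); n,l,st,ce=cv2.connectedComponentsWithStats(m)
k=l[200,190] or l[225,220]; print(st[k])
cn=max(cv2.findContours((l==k).astype(np.uint8),0,2)[0],key=cv2.contourArea)
w=np.array([ray(c,p[0],0.012)[:2] for p in cn])
r=cv2.minAreaRect((w*1000).astype(np.float32)); print(r)
b=cv2.boxPoints(r)/1000
px=[proj(c,[*p,0.012]) for p in b]; print(b.round(3),np.round(px))
print([ray(c,p,.03).round(3) for p in [(248,184),(242,202),(250,220)]])
cr=im[145:245,145:315]; cv2.imwrite('pics/crop0.png',cv2.resize(cr,None,fx=4.5,fy=4.5,interpolation=2)[:,:,::-1])
E
```

```text
[ 155  156  124   83 7786]
((512.852294921875, -208.721923828125), (291.7677001953125, 172.54579162597656), 82.14448547363281)
[[ 0.407 -0.341]
 [ 0.578 -0.365]
 [ 0.618 -0.076]
 [ 0.447 -0.052]] [[269. 238.]
 [279. 171.]
 [166. 155.]
 [154. 222.]]
[array([ 0.541, -0.287,  0.03 ]), array([ 0.496, -0.273,  0.03 ]), array([ 0.451, -0.294,  0.03 ])]
```

View pics/crop0.png

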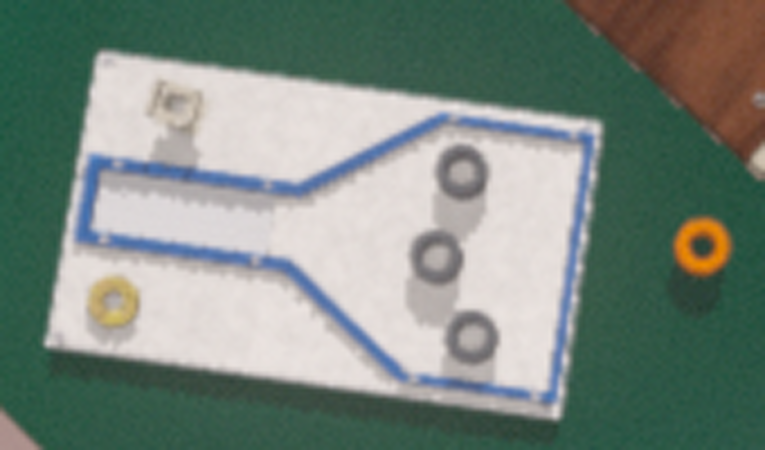

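The tray rectangle measures 292 x 173 mm, which fits the given 290 x 170, and the three cores are confirmed. The plan is to push with two slightly open fingertips, whose V shape nests the core, with the jaws along tray y.

```bash
cat >> h.py <<'E'
from scipy.spatial.transform import Rotation as Ro
C=np.array([.513,-.209]); A=np.radians(82.14)
X=np.array([np.cos(A),np.sin(A)]); Y=np.array([-X[1],X[0]])
def tr(w): d=np.array(w)[:2]-C; return np.array([d@X,d@Y])
def wd(p): return C+p[0]*X+p[1]*Y
def go(target,z):  # tray-frame xy, height of TCP -> tool shift
    s=robot.state(); R=Ro.from_rotvec(s['eef_rot']).as_matrix()
    d=np.r_[wd(np.array(target)),z]-s['position']; return (R.T@d).round(4)
E
python3 - <<'E'
from h import *
s=robot.state();R=Ro.from_rotvec(s['eef_rot']).as_matrix();print(R.round(3))
R=Ro.from_rotvec(s['eef_rot']).as_matrix()
f=lambda v:np.degrees(np.arctan2(v[1],v[0]))
print('tool y ang',f(R[:,1]),'tool z',f(R[:,2]),'tray y',f(Y))
for a in (10,-10):
    print(a,f((R@Ro.from_euler('x',a,degrees=True).as_matrix())[:,1]))
print(go((-60,0) if 0 else (-.06,0),.27))
E
```

```text
[[-0.     0.22  -0.975]
 [ 0.001 -0.975 -0.22 ]
 [-1.    -0.002  0.   ]]
tool y ang -77.28913400741425 tool z -167.28912494263722 tray y 172.14000000000001
10 -87.28914536329728
-10 -67.28912210485703
[-0.0391 -0.2766 -0.4334]
```

```bash
python3 -m jog '[{"tx":-0.01,"ty":-0.03,"tz":-0.04,"twist":-9},{"tx":-0.03,"ty":-0.06,"tz":-0.09,"twist":-19},{"tx":-0.04,"ty":-0.09,"tz":-0.14,"twist":-29},{"tx":-0.04,"ty":-0.12,"tz":-0.19,"twist":-39},{"tx":-0.04,"ty":-0.15,"tz":-0.24,"twist":-49},{"tx":-0.04,"ty":-0.18,"tz":-0.29,"twist":-59},{"tx":-0.04,"ty":-0.21,"tz":-0.335,"twist":-66},{"tx":-0.04,"ty":-0.23,"tz":-0.365,"twist":-69.4}]' 0.2
python3 - <<'E'
from h import *
s=robot.state(); print(s['t'],tr(s['position']),s['position'],s['gripper_width'],go((-.06,0),.27))
im,c=snap('wrist','w0.png')
E
```

```text
t: 1.1
position: [0.4501, -0.3267, 0.2711]
eef_rot: [1.307, 1.144, -1.305]
contact_force: [-0.7, -0.4, 0.9]
gripper_width: 0.2
1.1 [-0.12521316  0.04625392] [ 0.45005735 -0.32671144  0.27105792] 0.20023174108318287 [ 0.0011  0.0466 -0.065 ]
```

View pics/w0.png

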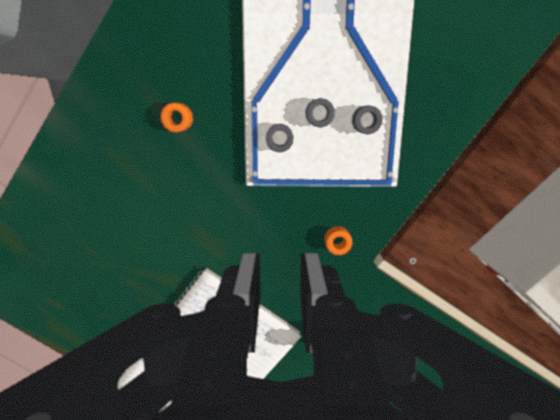

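The wrist view shows cores at (280,138), (320,113) and (367,119) and the feed rails, and an orange ring off the tray at (338,241). Now I measure them in the tray frame.

```bash
cat > meas.py <<'E'
from h import *
def cores(im,c,zt=.030,show=True):
    h=cv2.cvtColor(im,cv2.COLOR_RGB2HSV); out=[]
    m=((h[...,2]<115)&(h[...,1]<70)).astype(np.uint8)
    for q in cv2.findContours(m,0,2)[0]:
        a=cv2.contourArea(q)
        if a<60: continue
        (x,y),r=cv2.minEnclosingCircle(q)
        p=ray(c,(x,y),zt); t=tr(p)
        if abs(t[0])<.15 and abs(t[1])<.09: 
            rw=np.linalg.norm(ray(c,(x+r,y),zt)-p)
            out.append(t); print('core',(round(x),round(y)),'r_mm',round(rw*1000,1),'tray mm',(t*1000).round(1))
    return out
def rails(im,c):
    h=cv2.cvtColor(im,cv2.COLOR_RGB2HSV)
    m=(h[...,0]>100)&(h[...,0]<130)&(h[...,1]>110)&(h[...,2]>60)
    v,u=np.nonzero(m); P=np.array([tr(ray(c,p,.017)) for p in zip(u,v)])*1000
    for nm,k in (('feed+y',(P[:,0]>-125)&(P[:,0]<-60)&(P[:,1]>50)&(P[:,1]<95)),('feed-y',(P[:,0]>-125)&(P[:,0]<-60)&(P[:,1]<-50)&(P[:,1]>-95))):
        Q=P[k]; print(nm,len(Q),'y mean',Q[:,1].mean().round(1),'slope deg',np.degrees(np.polyfit(Q[:,0],Q[:,1],1)[0]).round(2))
    for nm,k in (('lane+y',(P[:,0]>25)&(P[:,0]<120)&(P[:,1]>5)&(P[:,1]<40)),('lane-y',(P[:,0]>25)&(P[:,0]<120)&(P[:,1]<-5)&(P[:,1]>-40))):
        Q=P[k]; 
        if len(Q)>20: print(nm,len(Q),'y mean',Q[:,1].mean().round(1),'slope',np.degrees(np.polyfit(Q[:,0],Q[:,1],1)[0]).round(2))
    Q=P[(np.abs(P[:,1])<60)&(P[:,0]<-110)&(P[:,0]>-160)]; 
    if len(Q): print('back x',Q[:,0].mean().round(1))
    Q=P[(np.abs(P[:,1])<12)&(P[:,0]>110)&(P[:,0]<160)]; 
    if len(Q): print('end x',Q[:,0].mean().round(1))
E
python3 - <<'E'
from meas import *
for n,f in (('wrist','w1.png'),('top','top1.png')):
    im,c=snap(n,f); print(n); cores(im,c); rails(im,c)
E
```

```text
wrist
core (276, 143) r_mm 14.0 tray mm [-88.8  47.9]
core (363, 125) r_mm 15.2 tray mm [-70.5 -41.5]
core (316, 118) r_mm 14.2 tray mm [-63.4   6.8]
feed+y 222 y mean 73.9 slope deg -0.46
feed-y 228 y mean -73.0 slope deg -0.12
lane+y 114 y mean 21.7 slope -0.33
lane-y 125 y mean -20.8 slope -0.74
back x -138.1
topmeas.py:19: RuntimeWarning: Mean of empty slice.
  Q=P[k]; print(nm,len(Q),'y mean',Q[:,1].mean().round(1),'slope deg',np.degrees(np.polyfit(Q[:,0],Q[:,1],1)[0]).round(2))
  ret = ret.dtype.type(ret / rcount)
Traceback (most recent call last):
  File "meas.py", line 19, in rails
    Q=P[k]; print(nm,len(Q),'y mean',Q[:,1].mean().round(1),'slope deg',np.degrees(np.polyfit(Q[:,0],Q[:,1],1)[0]).round(2))
                                                                                   ~~~~~~~~~~^^^^^^^^^^^^^^^^^
TypeError: expected non-empty vector for x
```

The rails agree with the tray frame to about 2 mm. Next I go behind the middle core and down.

```bash
python3 -m jog '[{"ty":0.041,"tz":-0.025,"tx":0.02},{"ty":0.041,"tz":-0.025,"tx":0.07},{"ty":0.041,"tz":-0.025,"tx":0.12},{"ty":0.041,"tz":-0.025,"tx":0.17},{"ty":0.041,"tz":-0.025,"tx":0.21},{"ty":0.041,"tz":-0.025,"tx":0.232},{"ty":0.041,"tz":-0.025,"tx":0.244},{"ty":0.041,"tz":-0.025,"tx":0.244}]'
python3 - <<'E'
from meas import *
s=robot.state(); print(s['t'],tr(s['position']),s['position'],s['contact_force'])
im,c=snap('wrist','w2.png');snap('scene','s2.png')
print([np.round(proj(c,[*wd((x/1000,y/1000)),z])) for x,y,z in ((-65,7,.03),(15,0,.012))])
E
```

```text
1.25 [-0.12580485  0.04651101] [ 0.44972176 -0.32726241  0.27100487] [-0.37598215 -0.31235396  0.53728797]
[array([319., 113.]), array([327.,  30.])]invalid input
```

View pics/w2.png

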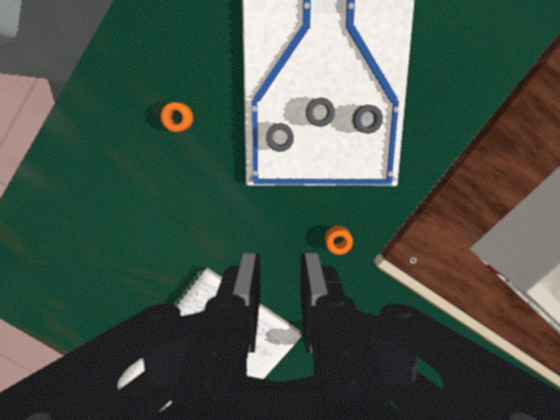

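The call was refused because the rows lacked a "twist" value, so nothing moved and the view is unchanged: cores at (280,138), (320,112) and (367,119). I retry with all keys.

```bash
python3 -m jog '[{"tx":0.02,"ty":0.041,"tz":-0.025,"twist":0},{"tx":0.07,"ty":0.041,"tz":-0.025,"twist":0},{"tx":0.12,"ty":0.041,"tz":-0.025,"twist":0},{"tx":0.17,"ty":0.041,"tz":-0.025,"twist":0},{"tx":0.21,"ty":0.041,"tz":-0.025,"twist":0},{"tx":0.232,"ty":0.041,"tz":-0.025,"twist":0},{"tx":0.244,"ty":0.041,"tz":-0.025,"twist":0},{"tx":0.244,"ty":0.041,"tz":-0.025,"twist":0}]'
python3 - <<'E'
from meas import *
s=robot.state(); print(s['t'],tr(s['position']),s['position'],s['contact_force'])
im,c=snap('wrist','w3.png')
E
```

```text
t: 2.35
position: [0.4917, -0.311, 0.0269]
eef_rot: [1.31, 1.141, -1.312]
contact_force: [-1.1, -0.0, 0.7]
gripper_width: 0.201
2.35 [-0.10395047  0.00718651] [ 0.49166547 -0.3109911   0.02690133] [-1.07174444 -0.02226519  0.71721794]
```

View pics/w3.png

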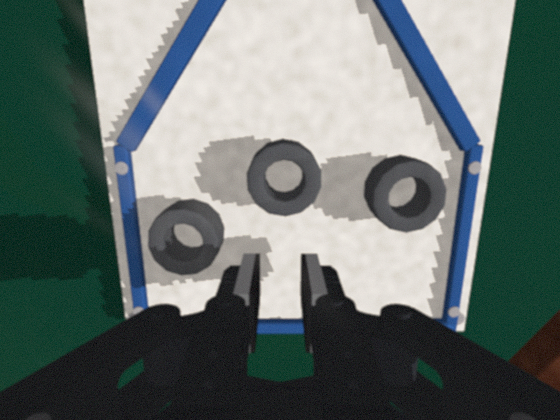

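The gap (column 280) lines up with the middle core (284,176), and the fingers clear the left core (185,237). I lower to z = 20 mm and push.

```bash
python3 -m jog '[{"tx":0.004,"ty":0,"tz":0,"twist":0},{"tx":0.0075,"ty":0,"tz":-0.005,"twist":0},{"tx":0.0075,"ty":0.0,"tz":-0.013,"twist":0},{"tx":0.0075,"ty":0.001,"tz":-0.021,"twist":0},{"tx":0.0075,"ty":0.002,"tz":-0.031,"twist":0},{"tx":0.0075,"ty":0.003,"tz":-0.042,"twist":0},{"tx":0.0075,"ty":0.004,"tz":-0.053,"twist":0},{"tx":0.0075,"ty":0.005,"tz":-0.064,"twist":0}]'
python3 - <<'E'
from meas import *
s=robot.state(); print(s['t'],tr(s['position']),s['position'],s['contact_force'])
im,c=snap('wrist','w4.png')
E
```

```text
t: 3.4
position: [0.5064, -0.2468, 0.0198]
eef_rot: [1.31, 1.141, -1.31]
contact_force: [-0.1, -0.7, 0.5]
gripper_width: 0.199
3.4 [-0.03830667  0.00132544] [ 0.50644846 -0.24676553  0.01982192] [-0.1271223  -0.71442243  0.45639869]
```

View pics/w4.png

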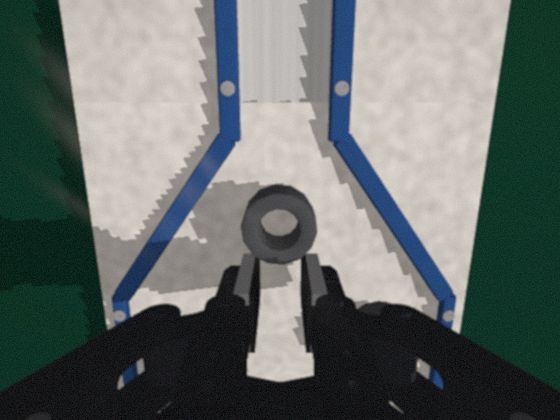

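The core is nested at (279,224), the lane centre is at column 284, and the step is at row 101. I continue with a 2 mm shift to -y.

```bash
python3 - <<'E'
from meas import *
c=robot.calibration('wrist'); print('core',tr(ray(c,(279,224),.03)),'step',tr(ray(c,(284,101),.012)), 'lane c', tr(ray(c,(284,90),.017)))
E
python3 -m jog '[{"tx":0,"ty":0.001,"tz":-0.006,"twist":0},{"tx":0,"ty":0.0015,"tz":-0.014,"twist":0},{"tx":0,"ty":0.002,"tz":-0.022,"twist":0},{"tx":0,"ty":0.002,"tz":-0.030,"twist":0},{"tx":0,"ty":0.002,"tz":-0.038,"twist":0},{"tx":0,"ty":0.002,"tz":-0.046,"twist":0},{"tx":0,"ty":0.002,"tz":-0.053,"twist":0},{"tx":0,"ty":0.002,"tz":-0.060,"twist":0}]'
python3 - <<'E'
from meas import *
s=robot.state(); print(s['t'],tr(s['position']),s['position'],s['contact_force'])
im,c=snap('wrist','w5.png')
E
```

```text
core [-0.01082209  0.00171153] step [ 0.03412218 -0.00020708] lane c [ 0.03805223 -0.00013532]
t: 4.45
position: [0.5164, -0.1878, 0.0197]
eef_rot: [1.31, 1.141, -1.31]
contact_force: [-0.4, 0.6, -0.5]
gripper_width: 0.197
4.45 [ 0.02146689 -0.00045169] [ 0.51638311 -0.18779656  0.01969486] [-0.38560986  0.60933867 -0.45771416]
```

View pics/w5.png

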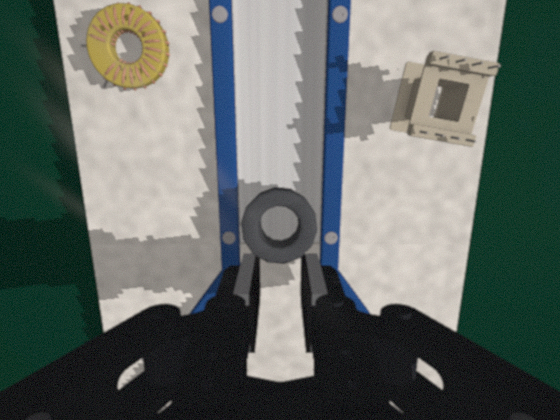

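The core (280,225) is centred in the lane, at roughly x = 45 mm. I push 10 mm more so that it drops in, then back off.

```bash
python3 -m jog '[{"tx":0,"ty":0,"tz":-0.006,"twist":0},{"tx":0,"ty":0,"tz":-0.010,"twist":0},{"tx":0,"ty":0,"tz":-0.010,"twist":0},{"tx":0,"ty":0,"tz":0.006,"twist":0},{"tx":0,"ty":0,"tz":0.015,"twist":0},{"tx":0,"ty":0,"tz":0.015,"twist":0}]'
python3 - <<'E'
from meas import *
s=robot.state(); print(s['t'],tr(s['position']),s['position'],s['contact_force'])
im,c=snap('wrist','w6.png')
for q in (.027,.03): print(proj(c,[*wd((.055,.0)),q]))
E
```

```text
t: 5.25
position: [0.5139, -0.2052, 0.0197]
eef_rot: [1.311, 1.139, -1.312]
contact_force: [0.1, 1.1, -0.4]
gripper_width: 0.196
5.25 [ 0.00386822 -0.00036237] [ 0.51388795 -0.20521768  0.01972799] [ 0.10287136  1.07509545 -0.35358189]
[279.23384464 154.96623421]
[279.22000389 156.08174818]
```

View pics/w6.png

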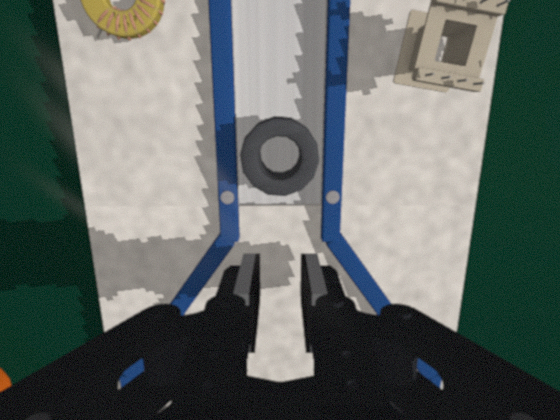

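The first core (279,156) lies wholly past the step (row 204), centred in the slot. Next I raise and go behind the right-hand core, then measure it there.

```bash
sed -i 's/<115)/<92)/' meas.py
python3 -m jog '[{"tx":-0.025,"ty":0,"tz":0.01,"twist":0},{"tx":-0.045,"ty":0.007,"tz":0.035,"twist":0},{"tx":-0.045,"ty":0.02,"tz":0.075,"twist":0},{"tx":-0.045,"ty":0.034,"tz":0.105,"twist":0},{"tx":-0.045,"ty":0.0375,"tz":0.112,"twist":0},{"tx":-0.045,"ty":0.0375,"tz":0.112,"twist":0}]' 0.25
python3 - <<'E'
from meas import *
s=robot.state(); print(s['t'],tr(s['position']),s['position'])
im,c=snap('wrist','w7.png'); cores(im,c); cores(im,c,.027)
print('tcp px',proj(c,[*wd((-.074,-.039)),.03]))
b=cv2.imread('pics/w3.png')[:,:,::-1]; print('w3'); cores(b.copy(),c)
E
```

```text
t: 6.05
position: [0.5361, -0.3184, 0.0645]
eef_rot: [1.31, 1.142, -1.31]
contact_force: [-0.3, 0.0, -0.1]
gripper_width: 0.252
6.05 [-0.1051987  -0.03785221] [ 0.53611035 -0.31838678  0.06449088]
core (118, 218) r_mm 15.5 tray mm [-91.3  44. ]
core (296, 177) r_mm 9.9 tray mm [-70.3 -45.7]
core (290, 173) r_mm 14.2 tray mm [-68.4 -42.5]
core (38, 106) r_mm 13.6 tray mm [-37.   74.8]
core (28, 54) r_mm 13.7 tray mm [-14.6  75.2]
core (118, 218) r_mm 15.7 tray mm [-92.3  45.4]
core (296, 177) r_mm 10.0 tray mm [-70.9 -45.8]
core (290, 173) r_mm 14.4 tray mm [-69.  -42.6]
core (38, 106) r_mm 13.8 tray mm [-37.   76.7]
core (28, 54) r_mm 13.9 tray mm [-14.2  77.2]
tcp px [282.82457896 184.23634284]
w3
core (186, 237) r_mm 19.7 tray mm [-101.3   10.7]
core (283, 177) r_mm 18.3 tray mm [-70.3 -38.9]
core (96, 160) r_mm 12.5 tray mm [-62.2  51.5]
core (86, 102) r_mm 14.8 tray mm [-35.   52.5]
core (77, 22) r_mm 9.9 tray mm [-1.4 51.4]
```

Core 2 of the sequence is at about (-72,-41.5) mm in the tray frame, and the 9 mm gap to the pusher is enough. I descend, nest it, then push diagonally to the gate.

```bash
python3 -m jog '[{"tx":0.02,"ty":0.0035,"tz":0,"twist":0},{"tx":0.045,"ty":0.0035,"tz":0,"twist":0},{"tx":0.045,"ty":0.0035,"tz":-0.009,"twist":0},{"tx":0.045,"ty":0.0035,"tz":-0.020,"twist":0},{"tx":0.045,"ty":-0.0015,"tz":-0.029,"twist":0},{"tx":0.045,"ty":-0.0075,"tz":-0.038,"twist":0},{"tx":0.045,"ty":-0.0135,"tz":-0.047,"twist":0},{"tx":0.045,"ty":-0.0195,"tz":-0.056,"twist":0}]'
python3 - <<'E'
from meas import *
s=robot.state(); print(s['t'],tr(s['position']),s['position'],s['contact_force'])
im,c=snap('wrist','w8.png'); cores(im,c)
E
```

```text
t: 7.1
position: [0.5241, -0.2607, 0.02]
eef_rot: [1.31, 1.141, -1.31]
contact_force: [-0.7, -0.7, 0.2]
gripper_width: 0.254
7.1 [-0.04971033 -0.01808703] [ 0.52411906 -0.26071677  0.01999062] [-0.7181242  -0.70432139  0.16750675]
core (280, 405) r_mm 124.0 tray mm [-108.7  -17.5]
core (31, 176) r_mm 8.1 tray mm [-5.7 73.3]
core (19, 80) r_mm 11.6 tray mm [27.6 71. ]
core (9, 26) r_mm 6.1 tray mm [44.3 71. ]
core (227, 10) r_mm 14.4 tray mm [48.7 -0.7]
```

View pics/w8.png

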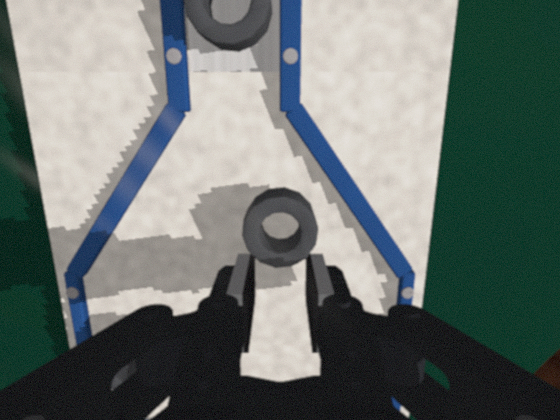

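The second core is nested at (280,227), and the first is in the slot at the top of the view. I continue to the gate.

```bash
python3 -m jog '[{"tx":0,"ty":-0.0055,"tz":-0.008,"twist":0},{"tx":0,"ty":-0.011,"tz":-0.016,"twist":0},{"tx":0,"ty":-0.016,"tz":-0.024,"twist":0},{"tx":0,"ty":-0.018,"tz":-0.032,"twist":0},{"tx":0,"ty":-0.018,"tz":-0.040,"twist":0},{"tx":0,"ty":-0.018,"tz":-0.048,"twist":0},{"tx":0,"ty":-0.018,"tz":-0.056,"twist":0},{"tx":0,"ty":-0.018,"tz":-0.064,"twist":0}]'
python3 - <<'E'
from meas import *
s=robot.state(); print(s['t'],tr(s['position']),s['position'],s['contact_force'])
im,c=snap('wrist','w9.png')
h=cv2.cvtColor(im,cv2.COLOR_RGB2HSV); m=((h[...,2]<92)&(h[...,1]<70)).astype(np.uint8)
q,hi=cv2.findContours(m,cv2.RETR_CCOMP,2)
for k,e in zip(q,hi[0]):
    a=cv2.contourArea(k)
    if e[3]>=0 and a>80 : print('hole',np.round(cv2.minEnclosingCircle(k)[0]),a)
b=(h[...,0]>100)&(h[...,0]<130)&(h[...,1]>110); print('rail cols row 200',np.nonzero(b[200])[0][[0,-1]],np.nonzero(b[150])[0][[0,-1]])
E
```

```text
t: 8.15
position: [0.5156, -0.1949, 0.0198]
eef_rot: [1.31, 1.141, -1.31]
contact_force: [-0.8, -0.7, 0.1]
gripper_width: 0.251
8.15 [ 0.01433524 -0.0006549 ] [ 0.51560914 -0.194889    0.01975283] [-0.84118962 -0.66329106  0.06148258]
hole [436. 374.] 410.0
hole [123. 374.] 394.0
hole [280. 321.] 7208.0
hole [280. 224.] 780.0
hole [279. 148.] 1190.0
rail cols row 200 [219 339] [217 341]
```

The second core is still nested (hole at (280,224)) and the lane centre is at column 279. I finish the push and back off.

```bash
python3 -m jog '[{"tx":0,"ty":0,"tz":-0.006,"twist":0},{"tx":0,"ty":0,"tz":-0.012,"twist":0},{"tx":0,"ty":0,"tz":-0.016,"twist":0},{"tx":0,"ty":0,"tz":-0.016,"twist":0},{"tx":0,"ty":0,"tz":-0.003,"twist":0},{"tx":0,"ty":0,"tz":0.010,"twist":0},{"tx":0,"ty":0,"tz":0.010,"twist":0}]'
python3 - <<'E'
from meas import *
s=robot.state(); print(s['t'],tr(s['position']),s['contact_force'])
im,c=snap('wrist','w10.png')
h=cv2.cvtColor(im,cv2.COLOR_RGB2HSV); m=((h[...,2]<92)&(h[...,1]<70)).astype(np.uint8)
q,hi=cv2.findContours(m,cv2.RETR_CCOMP,2)
for k,e in zip(q,hi[0]):
    a=cv2.contourArea(k)
    if e[3]>=0 and a>80 : u=np.array(cv2.minEnclosingCircle(k)[0]);print('hole',u.round(),a,tr(ray(c,u,.027)))
E
```

```text
t: 9.07
position: [0.5135, -0.2078, 0.0197]
eef_rot: [1.311, 1.138, -1.313]
contact_force: [0.5, 0.6, -0.5]
gripper_width: 0.248
9.075 [ 0.00126488 -0.00028323] [ 0.54122418  0.6422588  -0.46026804]
hole [436. 374.] 476.0 [-0.04376374 -0.06835611]
hole [124. 372.] 464.5 [-0.04232634  0.06884185]
hole [280. 151.] 1162.5 [ 0.05402448 -0.00032905]
hole [279.  71.] 1438.0 [ 0.08139864 -0.00011937]
```

View pics/w10.png

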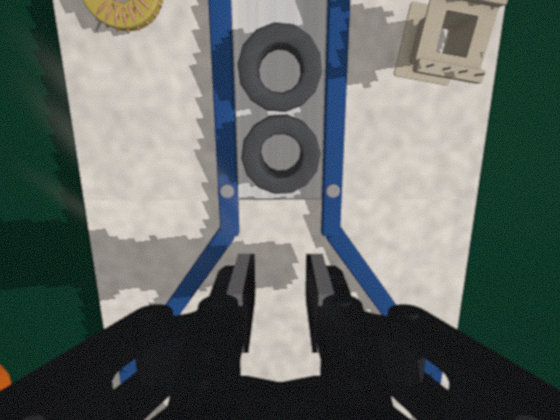

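Both cores lie in the slot past the step (row 197), at (279,68) and (280,153). Now the third core: raise and go behind it.

```bash
python3 -m jog '[{"tx":-0.025,"ty":0,"tz":0.01,"twist":0},{"tx":-0.045,"ty":-0.01,"tz":0.04,"twist":0},{"tx":-0.045,"ty":-0.025,"tz":0.08,"twist":0},{"tx":-0.045,"ty":-0.04,"tz":0.114,"twist":0},{"tx":-0.045,"ty":-0.047,"tz":0.126,"twist":0},{"tx":-0.045,"ty":-0.047,"tz":0.126,"twist":0}]'
python3 - <<'E'
from meas import *
s=robot.state(); print(s['t'],tr(s['position']),s['position'])
im,c=snap('wrist','w11.png'); cores(im,c)
h=cv2.cvtColor(im,cv2.COLOR_RGB2HSV); m=((h[...,2]<92)&(h[...,1]<70)).astype(np.uint8)
q,hi=cv2.findContours(m,cv2.RETR_CCOMP,2)
for k,e in zip(q,hi[0]):
    a=cv2.contourArea(k)
    if e[3]>=0 and a>80 : u=np.array(cv2.minEnclosingCircle(k)[0]);print('hole',u.round(),a,tr(ray(c,u,.03)))
E
```

```text
t: 9.88
position: [0.45, -0.3235, 0.0647]
eef_rot: [1.311, 1.141, -1.311]
contact_force: [1.0, -0.2, -0.1]
gripper_width: 0.249
9.875 [-0.1220076   0.04674703] [ 0.45000725 -0.32346856  0.06467833]
core (283, 181) r_mm 9.9 tray mm [-89.4  45.2]
core (278, 177) r_mm 14.2 tray mm [-87.2  48.2]
hole [438. 374.] 430.0 [-0.20294925 -0.04360616]
hole [124. 374.] 431.5 [-0.2025268  0.137378 ]
```

The third core is at about (-92,48) mm. I descend and push it diagonally.

```bash
python3 -m jog '[{"tx":0.02,"ty":-0.001,"tz":0,"twist":0},{"tx":0.045,"ty":-0.001,"tz":0,"twist":0},{"tx":0.045,"ty":-0.001,"tz":-0.009,"twist":0},{"tx":0.045,"ty":-0.001,"tz":-0.020,"twist":0},{"tx":0.045,"ty":0.004,"tz":-0.029,"twist":0},{"tx":0.045,"ty":0.009,"tz":-0.038,"twist":0},{"tx":0.045,"ty":0.0145,"tz":-0.047,"twist":0},{"tx":0.045,"ty":0.020,"tz":-0.056,"twist":0}]'
cat > hole.py <<'E'
from meas import *
import sys
s=robot.state(); print(s['t'],tr(s['position']),s['position'],s['contact_force'])
im,c=snap('wrist',sys.argv[1])
h=cv2.cvtColor(im,cv2.COLOR_RGB2HSV); m=((h[...,2]<92)&(h[...,1]<70)).astype(np.uint8)
q,hi=cv2.findContours(m,cv2.RETR_CCOMP,2)
for k,e in zip(q,hi[0]):
    a=cv2.contourArea(k)
    if e[3]>=0 and a>80 : u=np.array(cv2.minEnclosingCircle(k)[0]);print('hole',u.round(),a,tr(ray(c,u,.027)).round(4))
b=(h[...,0]>100)&(h[...,0]<130)&(h[...,1]>110)
for r in (60,150,200): print('rail',r,np.nonzero(b[r])[0][[0,-1]])
E
python3 hole.py w12.png
```

```text
t: 10.92
position: [0.4784, -0.2704, 0.0199]
eef_rot: [1.31, 1.141, -1.31]
contact_force: [-1.1, 0.1, 0.0]
gripper_width: 0.252
10.925 [-0.06556488  0.02592001] [ 0.47835731 -0.27040427  0.01993264] [-1.12024113  0.07907087  0.02502756]
hole [436. 374.] 436.5 [-0.1111 -0.0427]
hole [123. 374.] 446.0 [-0.1106  0.0953]
hole [280. 321.] 7136.0 [-0.0843  0.0262]
hole [276. 234.] 927.0 [-0.0451  0.0277]
rail 60 [281 419]
rail 150 [221 470]
rail 200 [188 499]
```

The hole is at (276,234), so the core is nested. I continue.

```bash
python3 -m jog '[{"tx":0,"ty":0.005,"tz":-0.008,"twist":0},{"tx":0,"ty":0.010,"tz":-0.016,"twist":0},{"tx":0,"ty":0.015,"tz":-0.024,"twist":0},{"tx":0,"ty":0.020,"tz":-0.032,"twist":0},{"tx":0,"ty":0.025,"tz":-0.040,"twist":0},{"tx":0,"ty":0.0265,"tz":-0.047,"twist":0},{"tx":0,"ty":0.0265,"tz":-0.054,"twist":0},{"tx":0,"ty":0.0265,"tz":-0.060,"twist":0}]'
python3 hole.py w13.png
```

```text
t: 11.98
position: [0.5122, -0.2147, 0.0198]
eef_rot: [1.31, 1.141, -1.31]
contact_force: [-1.5, -0.1, 0.1]
gripper_width: 0.25
11.975 [-5.73635303e-03  5.90854684e-05] [ 0.51215701 -0.21467438  0.01977804] [-1.52258309 -0.10161024  0.11199436]
hole [436. 374.] 438.5 [-0.0508 -0.0684]
hole [124. 372.] 435.0 [-0.0499  0.0689]
hole [324. 298.] 83.0 [-0.0136 -0.0178]
hole [280. 322.] 7081.5 [-0.0246  0.0004]
hole [280. 226.] 780.5 [0.0178 0.0005]
hole [281. 133.] 1281.0 [ 0.0532 -0.0002]
hole [281.  51.] 1428.0 [ 0.0808 -0.0001]
rail 60 [214 348]
rail 150 [219 343]
rail 200 [221 341]
```

Centred in the gate: hole at (280,226), lane centre at column 281. Final push.

```bash
python3 -m jog '[{"tx":0,"ty":0,"tz":-0.007,"twist":0},{"tx":0,"ty":0,"tz":-0.014,"twist":0},{"tx":0,"ty":0,"tz":-0.021,"twist":0},{"tx":0,"ty":0,"tz":-0.028,"twist":0},{"tx":0,"ty":0,"tz":-0.033,"twist":0},{"tx":0,"ty":0,"tz":-0.037,"twist":0},{"tx":0,"ty":0,"tz":-0.037,"twist":0},{"tx":0,"ty":0,"tz":-0.020,"twist":0}]'
python3 -m jog '[{"tx":0,"ty":0,"tz":0.015,"twist":0},{"tx":-0.02,"ty":0,"tz":0.02,"twist":0},{"tx":-0.05,"ty":0,"tz":0.02,"twist":0},{"tx":-0.05,"ty":0,"tz":0.02,"twist":0}]'
python3 hole.py w14.png; python3 -c "
from h import *
im,c=snap('top','t14.png')
a=cv2.imread('pics/w14.png'); b=cv2.resize(im[145:245,145:315],None,fx=3,fy=3,interpolation=2)[:,:,::-1]
o=np.zeros((420,800,3),np.uint8); o[:,:420]=a[:,70:490]; o[:300,420:]=b[:, :380]; cv2.imwrite('pics/fin.png',o)"
```

```text
t: 13.02
position: [0.5155, -0.1943, 0.0199]
eef_rot: [1.309, 1.143, -1.307]
contact_force: [1.0, 0.2, 1.0]
gripper_width: 0.248
t: 13.52
position: [0.5136, -0.2174, 0.0718]
eef_rot: [1.312, 1.136, -1.309]
contact_force: [0.3, 0.2, -0.6]
gripper_width: 0.247
13.525 [-0.00822856 -0.00171099] [ 0.51356964 -0.21738524  0.07175671] [ 0.25634637  0.17941644 -0.61637731]
hole [123. 374.] 428.0 [-0.097   0.0942]
hole [438. 374.] 432.0 [-0.098  -0.0975]
hole [269. 126.] 1132.0 [0.0504 0.0037]
hole [274.  66.] 1297.0 [0.0786 0.0007]
rail 60 [227 325]
rail 150 [243 311]
rail 200 [219 335]
```

View pics/fin.png

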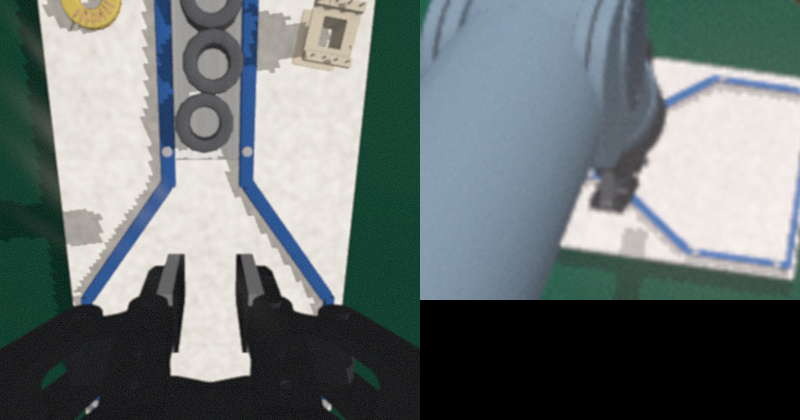

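All three cores are in line in the slot. The third is about 2 to 3 mm towards +y, its near edge at row 151 against the step at row 160. I check numerically that it is past the step.

Run:
```python
from meas import *
c=robot.calibration('wrist'); im=cv2.imread('pics/w14.png')
print('step',tr(ray(c,(274,160),.012)), 'slot ctr/rails', tr(ray(c,(274,150),.017)))
h=cv2.cvtColor(im,cv2.COLOR_BGR2HSV); m=((h[...,2]<92)&(h[...,1]<70)).astype(np.uint8)
for q in cv2.findContours(m,0,2)[0]:
    a=cv2.contourArea(q); x,y,w,hh=cv2.boundingRect(q)
    if a>600 and y<170: print((x,y,w,hh),'edge',tr(ray(c,(x+w/2,y+hh),.009)),tr(ray(c,(x+w/2,y+hh),.027)), tr(ray(c,(x+w/2,y+hh),.03)),'w mm',[np.linalg.norm(ray(c,(x,y+hh-28),z)-ray(c,(x+w,y+hh-28),z)) for z in (.027,.030)])
K=c; print('cam z',(-np.array(c['R']).T@np.array(c['t'])))
for n in ('scene',):
    im,c=snap(n,'s15.png'); cores(im,c,.027); print('step px',proj(c,[*wd((.03,0)),.012]))
```

```text
step [0.03239239 0.00353519] slot ctr/rails [0.03842522 0.00341663]
(97, 98, 28, 60) edge [0.03330533 0.0938545 ] [0.03582664 0.08554803] [0.03624686 0.08416362] w mm [np.float64(0.013838201890619623), np.float64(0.013613477738296784)]
(244, 95, 57, 57) edge [0.03637439 0.00437972] [0.03862321 0.00401731] [0.03899801 0.00395691] w mm [np.float64(0.028056269161338226), np.float64(0.02760065206928703)]
(250, 0, 60, 97) edge [0.06537826 0.00016881] [0.06505196 0.00018027] [0.06499758 0.00018218] w mm [np.float64(0.02839122457473695), np.float64(0.027930168006376814)]
cam z [ 0.521143   -0.14783584  0.21173584]
step px [203.82568597 250.87318391]
```

The third core's near edge is 6 mm past the step, its width shows it at the same height as its neighbour, and it is within about 1 mm of the slot centre. The gripper is clear at z = 72 mm, so I hand in.

```bash
python3 -c "
from cell import robot
print(robot.finish_job())"
```

```text
the job is handed in; nothing more can be done
None
```

I swept the three dark ring cores through the gate one at a time with slightly open fingertips, and all three appear to lie in a row in the slot. The job is handed in at about 13.6 s of the 48 s allowed; it reports no verdict.

- **Last checks:** the third core's near edge is about 6 mm past the step, which puts the row at roughly x = 51, 81 and 110 mm. It is within about 1 mm of the slot centre line. Its apparent width matches its neighbour's, so I take it to have dropped onto the slot floor. Contact forces stayed around 2 N or less, and the gripper was clear at z = 72 mm.
- **Other objects:** the wound coil and coil former looked untouched in the last wrist view. The arm never came near the glue bottle or solder reel, but I did not measure any of the four against their starting places.
- **Checks that failed or disagreed:**
  - The wrist camera read tray x about 2–4 mm too high, so I judged positions against the step and rails instead.
  - In the last wrist view the third core looked 2–3 mm off centre, but the calibrated measurement did not bear this out.
  - In the last top view the arm hid the slot, and my last scene-camera check found no cores, so the final check rests on the wrist view alone.
  - One move was refused because its rows lacked "twist"; I sent it again and it cost nothing.

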